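# Overhang a front panel for fitting nuts

### The arm

A 6-joint arm with a two-finger parallel gripper is mounted at the origin on a cart in front of the work surface, level with it; the furniture and walls round the work are solid. World frame = base frame: x ahead of the robot, y to its left, z up, the work surface at z = 0. Lengths are in mm, angles in rad, forces in N, time in s.
With the tool pointing down it reaches from about 350 to 800 mm from the base axis. Payload 7.3 kg.
Tool frame: the origin (TCP) lies midway between the tips of the shut fingers; the grasp point (between the pads) lies 19 mm behind it; z points along the fingers, y is the direction in which the jaws open and shut (so a half turn about z gives the same grasp; the last joint's range is limited). The gripper opens to 85 mm and grips with 20 to 120 N. Pads are 22 mm wide; open, the fingers measure 114 mm over their backs; the gripper's body (76 mm by 85 mm) begins 54 mm behind the grasp point. The pads swing forward as they close: fully open they stand 13 mm farther back than shut.
Start: joints at [0.983, 0.342, 1.524, -0, 1.275, -0.146], TCP at [224.461, 474.617, 231.322] pointing down, gripper open.
Joint ranges: [-2.53, 2.53], [-0.77, 2.02], [0.04, 2.7], [-1, 4.14], [0.28, 2.66], [-3.11, 3.11]. Speed limits (rad/s): [2.57, 2.57, 3.14, 3.14, 3.14, 3.14].

### API

Orientations are given as a 3x3 rotation matrix whose columns are the frame's x, y, z axes.
In Python, from rig import env, read_camera gives the robot as it stands. The module is installed in compiled form; this text tells all that it offers. Calls block until the motion is done:
- env.movep(position, orientation): joint-space move of the TCP to a pose.
- env.move_linear(position, rot=None, speed=150, stop_force=None): straight line of the TCP; rot=None keeps the orientation; speed is the mean speed in mm/s. With stop_force (N) it stops when the force on the tool has changed by that much, and returns True; else False.
- env.goto_joints(angles): joint-space move.
- env.grip(opening, newtons=None): opening from 0.0 (shut) to 1.0 (fully open); newtons is the grip in N (None keeps the last); returns when the fingers have stopped.
- env.pause(seconds).
- env.inverse_kinematics(position, orientation): joint angles nearest the present ones, or None.
- env.read_state(): the state.
- read_camera(name): name is "scene" or "top" or "wrist"; returns a dict with "img" (480x640x3 uint8, red, green, blue), "camera_matrix" (3x3 intrinsics, pixels), "xyz" and "rotation" of the camera in the world. Camera axes: x right, y down, z forward; pixel columns grow to the right and rows downward; lengths in mm; the calibration is good to about 2 mm. A picture is of the moment at which its call begins. There is no depth.
A pose or a line that the arm cannot do raises env.IKError and nothing moves.
- env.job_done(): hands the job in, once; it reports no verdict.
The state is a dict: "t": time; "joint_positions": joint angles; "joint_velocities": joint speeds; "effort": joint torques, N m; "tool_pos": TCP position; "eef_rot": TCP orientation; "ft_force": force on the tool from outside, world axes, zero at the start; "moment": the same for the moment, N m; "grip_width": opening from 0.0 (shut) to 1.0 (fully open).
Only numpy, scipy, OpenCV 4.12 (cv2) and the standard library are available. Lean on these libraries where they do the work, as an engineer would, in place of code of your own. Each camera call takes 0.05 s, during which the arm holds its last target. There are 200 camera calls.

### The job

The flat aluminium front panel on the small plywood work board needs its two-hole end free so that nuts can be put on from below. Push it with the fingertips toward the right-hand edge of the work board until the two-hole end sticks out 45 mm past that edge, with the panel square to the edge. Only slide it, never pick it up or tip it, and leave everything else where it is.

Things in the scene. Friction and masses are not known exactly. Their poses are not given: they have to be found in the camera images.
- work_board: Plywood work board lying on the table, fixed: 260 mm along its own x, 280 mm along its own y, its flat top 45 mm above its origin (18 mm plywood on two battens). Origin at the centre of its underside, on the table top; z up. Its own -y side is the right-hand edge as the robot sees it; it may be turned up to about 17 degrees either way.
- board_edge (a point): Middle of the work board's right-hand upper edge, level with its top. Axes as the work board's: -y points straight out over the edge, x runs along the edge.
- panel: Loose flat aluminium panel, 80 mm along own x, 130 along own y, 6 thick, about 0.16 kg, flat on the work board. Origin: centre of its underside, z up. Two 9 mm holes 15 mm from its -y end, a 40 x 22 mm cut-out near its +y end. Starts wholly on the work board, two-hole end toward the right-hand edge, up to 17 degrees off square; nothing guides it. Sticking out over 65 mm, it falls.
- panel_end (a point): Middle of the panel's two-hole end, at its underside (65 mm along -y from the panel's origin; the panel's axes).
- usb_stick: Loose green USB stick, 56 x 18 x 8 mm, lying on the work board along its far side (away from the robot), not to be moved. Origin at the centre of its underside.
- tweezers: Loose steel tweezers, 14 x 128 x 9 mm (long along own y), lying on the work board along its near side, not to be moved. Origin at the centre of their underside.
- bus_tester: Loose black handheld tester with keys, 142 x 65 x 30 mm, on the table to the right, not to be moved. Origin at the centre of its underside.
- tape_roll: Loose roll of yellow tape lying flat, 99 mm across, 45 mm high, on the table to the right, not to be moved. Origin at the centre of its underside.
- mug: Loose white mug, 82 mm high, on the table to the left, not to be moved. Origin at the centre of its underside.
- part_box: Loose small carton, 68 x 107 x 49 mm, on the table to the left, not to be moved. Origin at the centre of its underside.
Mind the look-alikes: they are no part of the job. Of the things that look like the panel, the largest one is meant.

How it is judged (in metres and radians):
At the end, for the whole second after the job is handed in: The middle of the panel's two-hole end stands 45 mm past the work board's right-hand edge (within 7 mm), the panel is square to that edge within 0.12 rad (7 degrees), lies flat on the work board and is at rest (y of panel_end in the frame of board_edge between -0.052 and -0.038 m and angle between the y axis of panel and the y axis of work_board, either way round below 0.12 rad and angle between panel's own z axis and vertical below 0.05 rad and z of panel in the frame of work_board between 0.042 and 0.048 m and linear speed of panel below 0.01 m/s); the robot touches nothing.
It fails at once if the panel is lifted more than 8 mm off the work board (z of panel in the frame of work_board above 0.053 m).
It fails at once if the panel is tipped by more than 0.2 rad or falls from the work board (angle between panel's own z axis and vertical above 0.2 rad or z of panel in the frame of work_board below 0.03 m).
It fails at once if something else on the work board or the table is moved more than 15 mm (distance of any of usb_stick, tweezers, bus_tester, tape_roll, mug, part_box from where it was at the start of the episode above 0.015 m).
It also fails if it takes over 38 s, if anything falls off the work surface, if the arm or the gripper's body presses on something with over 40 N, if the wrist force passes 120 N, or if a joint passes its speed limit or range.

## Working session

There is one attempt and no reset: what is moved stays moved. The work goes in short steps, each a Python script; the robot and the scene stay as the last script left them, time stands still between calls to the robot, and variables do not carry over. Pictures are saved under pics/ and viewed, about 8 in all and at most 12, crops included, and the job is handed in when it is done.

```bash
mkdir -p pics; python3 - <<'E'
from rig import env, read_camera
import cv2
for n in ("top","scene"):
    c=read_camera(n); cv2.imwrite(f"pics/{n}0.png",c["img"][:,:,::-1]); print(n,c["camera_matrix"].tolist(),c["xyz"],c["rotation"].tolist())
s=env.read_state(); print(s["t"],s["tool_pos"],s["eef_rot"])
E
```

```text
top [[433.36282996555144, 0.0, 317.21874700390737], [0.0, 433.36282996555144, 242.8705700678331], [0.0, 0.0, 1.0]] [ 396.81563843   45.17847862 1294.13456977] [[0.002624992743489548, -0.9961988022425168, 0.0870692587752523], [-0.9997805431570769, -0.004424119293191756, -0.020476637737188986], [0.020784006775333083, -0.08699639980513463, -0.9959917928794937]]
scene [[614.7885425570422, 0.0, 319.7952742683844], [0.0, 614.7885425570422, 234.31960800718542], [0.0, 0.0, 1.0]] [-455.14019872 1026.79814287  640.29929895] [[-0.7277965126619833, -0.2514088404924829, 0.6380484551186381], [-0.6853712548836967, 0.29927252202963456, -0.6638540506294807], [-0.024051593215471182, -0.9204507333259326, -0.3901178903659127]]
0.1 [224.25103163 474.28815499 230.67875438] [[-9.03989354e-01  4.27554307e-01 -7.49777740e-04]
 [ 4.27554930e-01  9.03988594e-01 -1.18488609e-03]
 [ 1.71187375e-04 -1.39169558e-03 -9.99999017e-01]]
```

View pics/top0.png

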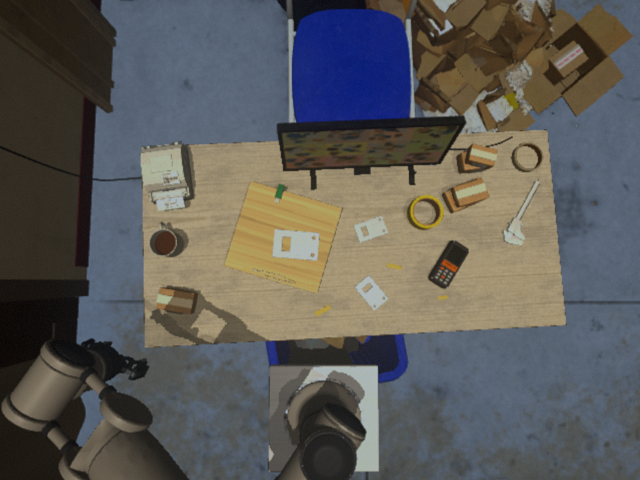

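View pics/scene0.png

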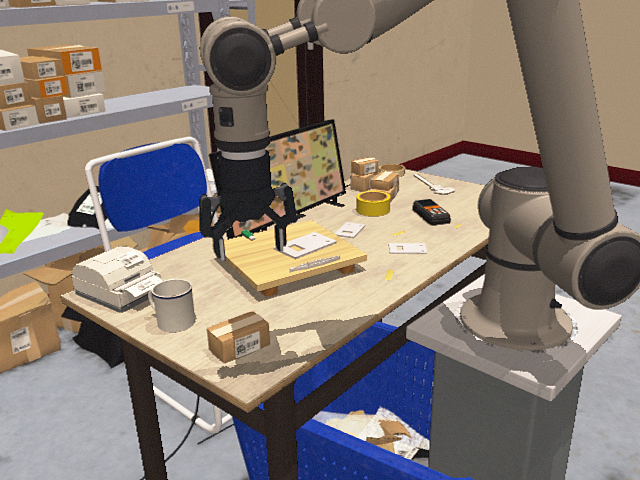

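The top view shows the board with corners at about (250,182), (342,207), (320,290) and (226,264). Candidates for the panel are (297,245) on the board, and look-alikes at (371,229) and (372,292) on the table. The one on the board is the largest and fits the description, so I'll check it in a close crop and measure.

```bash
cat > h.py <<'E'
from rig import env, read_camera
import cv2, numpy as np
def ray(c,uv,z):
    uv=np.atleast_2d(uv).astype(float)
    d=np.c_[uv,np.ones(len(uv))]@np.linalg.inv(c["camera_matrix"]).T@c["rotation"].T
    return c["xyz"]+d*((z-c["xyz"][2])/d[:,2])[:,None]
def proj(c,P):
    q=(np.atleast_2d(P)-c["xyz"])@c["rotation"]@c["camera_matrix"].T
    return q[:,:2]/q[:,2:]
def rect(m,c,z):
    cs,_=cv2.findContours(m,cv2.RETR_EXTERNAL,cv2.CHAIN_APPROX_NONE)
    k=max(cs,key=cv2.contourArea)
    return cv2.minAreaRect(ray(c,k[:,0],z)[:,:2].astype(np.float32))
E
python3 - <<'E'
from h import *
c=read_camera("top"); im=c["img"]; hsv=cv2.cvtColor(im,cv2.COLOR_RGB2HSV)
for p in [(285,260),(300,255),(312,236),(330,230),(240,250),(350,260),(288,243)]: print(p,hsv[p[1],p[0]])
roi=np.zeros(im.shape[:2],np.uint8); roi[170:300,215:350]=1
w=((hsv[...,1]<50)&(hsv[...,2]>150)).astype(np.uint8)*roi
print("panel",rect(w,c,51))
b=((hsv[...,1]>85)&(hsv[...,2]>120)&(hsv[...,0]<35)).astype(np.uint8)*roi|w
b=cv2.morphologyEx(b,cv2.MORPH_CLOSE,np.ones((3,3)))
r=rect(b,c,45); print("board",r)
o=im.copy(); o[b==0]//=2; o[w>0]=o[w>0]//2+np.array([0,0,120],np.uint8)
cr=np.hstack([cv2.resize(x[170:300,215:350],None,fx=2.9,fy=2.9,interpolation=cv2.INTER_CUBIC) for x in (im,o)])
cv2.imwrite("pics/crop1.png",cr[:,:,::-1])
E
```

```text
(285, 260) [ 23 124 177]
(300, 255) [ 83  12 185]
(312, 236) [ 26  34 164]
(330, 230) [ 22 125 178]
(240, 250) [ 23 125 177]
(350, 260) [ 20  79 162]
(288, 243) [ 22 132 178]
panel ((500.7224426269531, 81.77029418945312), (129.58822631835938, 80.0471420288086), 85.44219207763672)
board ((524.7007446289062, 118.82246398925781), (282.5965576171875, 262.13336181640625), 73.71173095703125)
```

View pics/crop1.png

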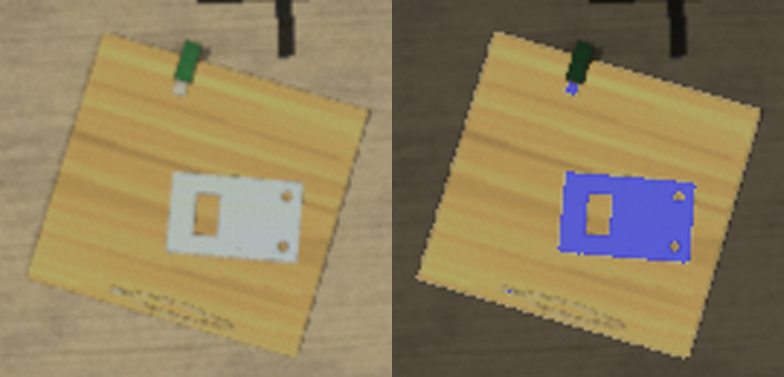

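The crop confirms it: the panel has a cut-out at left and two holes at right, is 130×80 mm, and is about 11.7° off square. The board is turned about −16.3°. I'll push the rear edge with two spread fingertips along the board's −y, stopping a little short.

```bash
cat >> h.py <<'E'
a=np.deg2rad(73.71-90); C=np.array([524.7,118.8])
BX=np.array([np.cos(a),np.sin(a)]); BY=np.array([-np.sin(a),np.cos(a)])
R=np.c_[np.r_[BY,0],np.r_[BX,0],[0,0,-1]]
W=lambda x,y,z: np.r_[C+x*BX+y*BY,z]
def measure(name):
    c=read_camera("top"); im=c["img"]; hsv=cv2.cvtColor(im,cv2.COLOR_RGB2HSV)
    roi=np.zeros(im.shape[:2],np.uint8); roi[170:300,215:350]=1
    w=((hsv[...,1]<50)&(hsv[...,2]>130)).astype(np.uint8)*roi
    r=rect(w,c,51); d=np.array(r[0])-C
    cr=cv2.resize(im[165:305,210:390],None,fx=4,fy=4,interpolation=cv2.INTER_CUBIC)
    cv2.imwrite(f"pics/{name}.png",cr[:,:,::-1])
    print("panel",r,"board frame",d@BX,d@BY, "stick-out if square",-140-(d@BY-65))
E
python3 - <<'E'
from h import *
env.grip(0.35)
print(env.inverse_kinematics(W(-18,52,150),R))
env.movep(W(-18,52,150),R)
env.move_linear(W(-18,52,70),speed=120)
hit=env.move_linear(W(-18,52,40),speed=25,stop_force=4)
s=env.read_state(); print(hit,s["t"],s["tool_pos"],s["grip_width"],s["ft_force"])
z=s["tool_pos"][2]+2
env.move_linear(W(-18,52,z),speed=40)
env.move_linear(W(-18,-40,z),speed=40,stop_force=12)
s=env.read_state(); print(s["t"],s["tool_pos"],W(-18,-40,z),s["ft_force"])
c=read_camera("wrist"); cv2.imwrite("pics/wr1.png",c["img"][:,:,::-1])
env.move_linear(W(-18,-30,z),speed=60)
env.move_linear(W(-18,-30,150),speed=200)
env.goto_joints([0.983,0.342,1.524,0,1.275,-0.146])
measure("m1"); print(env.read_state()["t"])
E
```

```text
[ 1.82017565e-01  4.64087837e-01  1.57257339e+00 -4.44089210e-16
  1.10493142e+00  4.66331700e-01]
True 4.0583 [521.89882151 173.73413162  44.60528369] 0.3487421993945398 [-0.36641827 -0.3028446   5.21558017]
6.7583 [496.19778879  85.5365633   46.59809062] [496.20265579  85.45481485  46.60528369] [ 0.86324512  0.77187293 -0.07371806]
panel ((466.1796875, 13.56353759765625), (130.68869018554688, 82.00202178955078), 73.71501159667969) board frame -26.65222927270029 -117.42656713390284 stick-out if square 42.426567133902836
9.575
```

View pics/m1.png

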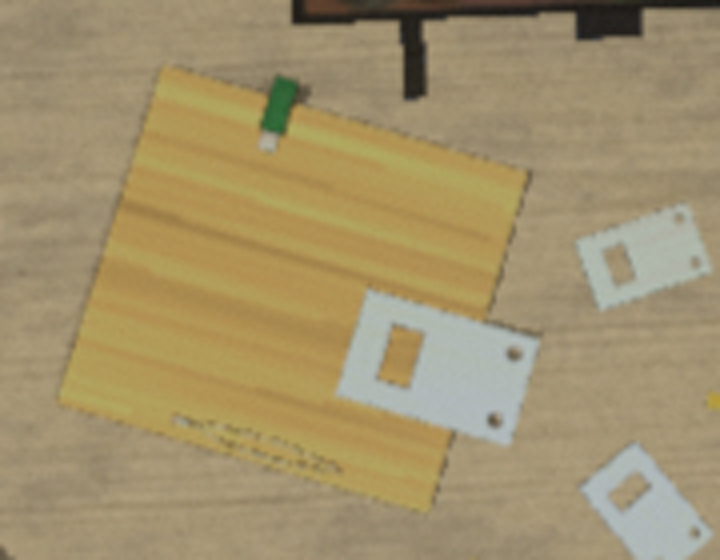

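The panel is now square (0.0° difference) and sticks out about 42.4 mm. A 2.6 mm nudge centres it, and the wrist camera will give a check from a second view.

```bash
python3 - <<'E'
from h import *
z=46.6
env.movep(W(-26,-25,150),R)
env.move_linear(W(-26,-25,z),speed=100)
env.move_linear(W(-26,-42.6,z),speed=20,stop_force=12)
s=env.read_state(); print(s["t"],s["tool_pos"]-W(-26,-42.6,z),s["ft_force"])
env.move_linear(W(-26,-30,z),speed=60)
env.move_linear(W(-26,-30,250),speed=200)
c=read_camera("wrist"); print(c["xyz"],c["rotation"].tolist()); np.save("wr2.npy",c,allow_pickle=True)
cv2.imwrite("pics/wr2.png",c["img"][:,:,::-1])
env.goto_joints([0.983,0.342,1.524,0,1.275,-0.146])
measure("m2"); print(env.read_state()["t"])
E
```

```text
13.5 [-0.00119067  0.01733209 -0.02119999] [0.78227939 0.20525597 0.29964875]
[510.81850903 165.59182526 390.4866832 ] [[0.959661218829355, -0.26900469892630885, -0.08177296026512101], [-0.2811537773934489, -0.9199202885363124, -0.2733115734773437], [-0.0017025076652099312, 0.2852772943906199, -0.9584435125623294]]
panel ((465.51654052734375, 10.702705383300781), (130.4969024658203, 82.31830596923828), 73.70256042480469) board frame -26.48629261102687 -120.35856131710815 stick-out if square 45.358561317108155
16.8167
```

View pics/wr2.png

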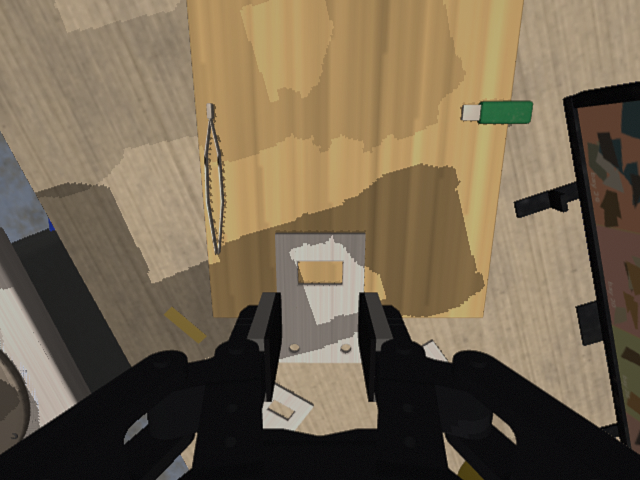

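In the wrist view the board's edge lies at row ≈317 (cols 215–245 and 385–480) and the panel end at row ≈363. The tweezers (215,180) and the USB stick (497,112) look undisturbed. I'll cast rays for a second stick-out figure.

```bash
python3 - <<'E'
from h import *
c=np.load("wr2.npy",allow_pickle=True).item(); g=cv2.cvtColor(c["img"],cv2.COLOR_RGB2GRAY).astype(float)
def edge(u,lo,hi):
    d=np.abs(np.diff(g[lo:hi,u])); return lo+d.argmax()+.5
eb=np.array([(u,edge(u,305,330)) for u in [*range(218,240,3),*range(400,480,8)]])
ep=np.array([(u,edge(u,350,372)) for u in range(300,352,5)])
print(eb[:,1],ep[:,1])
yb=(ray(c,eb,45)[:,:2]-C)@BY; yp=(ray(c,ep,51)[:,:2]-C)@BY
print(np.median(yb),np.median(yp),"stick-out",np.median(yb)-np.median(yp))
E
```

```text
[316.5 316.5 316.5 316.5 316.5 327.5 320.5 312.5 313.5 315.5 316.5 316.5
 314.5 312.5 308.5 306.5 316.5 316.5] [353.5 352.5 350.5 362.5 362.5 362.5 362.5 362.5 350.5 353.5 350.5]
-138.21829972194212 -174.66279762517868 stick-out 36.44449790323657
```

Hole edges spoiled that panel median, since about half the columns locked onto rows 350–353. I'll recompute using only the consistent rows.

```bash
python3 - <<'E'
from h import *
c=np.load("wr2.npy",allow_pickle=True).item()
f=lambda uv,z:(ray(c,uv,z)[:,:2]-C)@BY
b=f([(225,316.5),(480,316.5)],45); p=f([(315,362.5),(335,362.5)],51); print(b,p,b.mean()-p.mean())
E
```

```text
[-138.26026622 -138.21140896] [-184.63322237 -184.62448574] 46.393016462547365
```

The two cameras agree (45.4 and 46.4 mm), so I'm handing it in.

```bash
python3 -c "
from rig import env
env.job_done(); print(env.read_state()['t'])"
```

```text
the job is handed in; nothing more can be done
the job is handed in; nothing more can be done
```

The panel's two-hole end now sticks out about 45 mm past the board's right-hand edge, square to it, and the job is handed in. I pushed its rear edge with two spread fingertips along the board's −y. The first push squared it and left it at about 42 mm, and a 2.6 mm nudge finished it.

- **Stick-out:** the top camera gives 45.4 mm and the wrist camera 46.4 mm, against 45 ± 7 mm. My first wrist figure, 36.4 mm, was spoiled by edge picks caught on the holes. I recomputed it from the consistent rows only.
- **Squareness:** the panel is within about 0.01° of the board's measured angle in the top view.
- **Other items:** the USB stick and tweezers look undisturbed in the last wrist picture, though I did not measure them. I never went near the tester, tape roll, mug or carton, and did not check them again.
- **Time and robot:** about 17 s of the 38 s were used. The arm was back at its start pose, clear of everything, when I handed in.

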